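# Clamp a steel tag blank in the cam jig

## Task

Lay the loose steel tag blank flat in the clamping jig, in the middle between the fence and the open jaw, then turn the black knob clockwise until you feel the sprung jaw drop into its notch and clamp the blank against the fence. The place of the notch cannot be seen, so go by feel and stop turning there: never force the knob on against the end of the notch. Let go of everything, and leave the hammer, screwdriver and wooden ornament where they lie.

Things in the scene. Friction and masses are not known exactly. Their poses are not given: they have to be found in the camera images.
- fixture: Clamping jig, fixed to the bench: steel base plate 110 (x) x 240 (y) x 12 mm; origin at the centre of its underside; y runs from knob end to fence end. Fence: bar 80 mm wide, face at y = +105 mm, top 28 mm above the bench. Grey cover over the cam: y -95 to +9 mm, 96 mm wide, top 37 mm above the bench. The blank's space, between jaw face and fence, is open at both x sides.
- seat (a point): Point on the jig's plate, 12 mm above the bench, under the middle of the clamped blank: 75 mm from the jig's origin along +y; axes as the jig's. The clamped blank lies with its long side along y, one end (either) against the fence, its middle over this point.
- blank_center (a point): Centre of the loose tag blank, a flat steel plate 44 (x) x 60 (y) x 10 mm with a small hole near one end, about 0.2 kg, lying flat on the bench at the start; the point lies 5 mm above its underside.
- jaw: Sprung steel jaw sliding along the jig's y, origin at the jig's origin when open (67 mm between jaw face and fence); it moves to +y by about 7 mm to clamp the blank, 9 mm if empty (too little room is then left for the blank). Block 40 mm wide, 13 to 30 mm above the bench, face at its own y = +38 mm; spring 7 to 9 N. A tail pin at the knob end moves with it.
- knob: Black wing knob on the cam's upright shaft, at the jig's y = -45 mm; origin on the shaft at bench height. Grip bar 56 mm long along the knob's x, 14 mm thick (y), 45 to 73 mm above the bench, on a boss of 42 mm diameter. At the start within 0.12 rad of the jig's x. The notch is hidden, 0.2 to 1.5 rad clockwise (from above) from the start, different each time.
- knob_grip (a point): On the knob's shaft at mid height of its bar, 59 mm above the bench; axes as the knob's. Turning takes about 0.15 N m. Coming to the notch the cam snaps round a little by itself as the jaw drops; after some 0.1 rad of free play comes a dead stop: more than about 0.45 N m on it overstrains the cam (over 24 N between cam and jaw).
- hammer: Bystander: hammer 300 mm long with wooden handle, lying on the bench.
- driver: Bystander: screwdriver 200 mm long, red handle, lying on the bench.
- ornament: Bystander: small thin wooden ornament about 50 mm, lying on the bench.
Not all that is in view belongs to the job. There is more than one size of the part that bears blank_center; the job needs the middle-sized.

How it is judged:
By the outcome, as a careful person would: the job done as asked, in the order asked, and still so for the second after the job is handed in, with the robot touching nothing.
It also fails if it takes over 67 s, if anything falls off the work surface, if the arm or the gripper's body presses on something with over 40 N, if the wrist force passes 120 N, or if a joint passes its speed limit or range.

## Robot

A 7-joint arm with a two-finger parallel gripper is mounted at the origin on the work surface. World frame = base frame: x ahead of the robot, y to its left, z up, the work surface at z = 0. Lengths are in m, angles in rad, forces in N, time in s.
With the tool pointing down it reaches from about 0.425 to 0.95 m from the base axis. Payload 16.7 kg.
Tool frame: the origin (TCP) lies at the very end of the fingers, on their centre line; the grasp point (between the pads) lies 19 mm behind it (r.hold_point_z is the distance from the TCP to the grasp point, in m); z points along the fingers, y is the line along which they close (so a half turn about z gives the same grasp; the last joint's range is limited). The gripper opens to 94 mm and grips with 3 to 60 N. Pads are 16 mm wide; open, the fingers measure 119 mm over their backs; the gripper's body (75 mm by 177 mm) begins 78 mm behind the grasp point.
Start: joints at [0.988, 0.426, 0.074, 1.606, -0.034, 1.111, -0.067], TCP at [0.284, -0.612, 0.205] pointing down, gripper open.
Joint ranges: [-2.85, 2.85], [-0.5, 2.14], [-1.23, 1.37], [0.21, 2.46], [-1.02, 4.16], [0.16, 2.05], [-2.73, 2.73]. Speed limits (rad/s): [1.89, 1.89, 2.39, 2.39, 3.01, 3.01, 3.01].

## Interface

Orientations are given as a unit quaternion [w, x, y, z].
In Python, from plant import r, grab_frame, job, finder gives the robot as it stands. The module is installed in compiled form; this text tells all that it offers.
- The arm moves only by the shell command python3 -m inch 'ROWS' [FORCE]. ROWS is JSON, a list that holds one entry, the list of rows, each a list of 7 numbers: the turn, a rotation vector about the tool's x, y, z in rad, then the shift along the tool's x, y, z in m, then the opening, from 0 (shut) to 1 (fully open). A call has 1 to 12 rows; each row shifts and turns the commanded pose from where the row before left it, along the tool's axes as they then stand; what a row does not reach is not made up. A row lasts 1/8 s, in which the tool goes at most 62.5 mm and 10.7 degrees, less where a joint would pass 70% of its speed; a pose out of reach is approached as far as the arm can. A call is refused whole if a number of a shift passes 0.0625 or a number of a turn 0.188, either way. A call with a gripper value outside its range is refused whole. The fingers move at their own pace and stop on an object; FORCE is the grip in N (left out, the last holds). Time passes only in rows, so rows that do not move let the fingers close. It gives the time, the measured TCP pose, the force, the opening and the grip force at its end, in the units of the state.
- r.state(): the state, without advancing time (a new reading comes with each control period).
- grab_frame(name): name is "scene" or "side" or "wrist"; returns a dict with "img" (480x640x3 uint8, red, green, blue), "K" (3x3 intrinsics, pixels), "k1" (the pictures are not rectified: a ray, as slopes to the right and down, at radius r is drawn at 1 + k1 r^2 times it, then the intrinsics apply), "extrinsics" (4x4, takes a point from camera to world coordinates); the wrist camera has in their place "mount" (4x4, takes a point from camera to tool coordinates, whose origin is the TCP and whose axes are the flange's). Camera axes: x right, y down, z forward; pixel columns grow to the right and rows downward; lengths in m; the calibration is good to about 2 mm. A picture is of the moment at which its call begins: read the wrist's pose just before it. There is no depth.
- job.finish_job(): hands the job in; it is judged then, once.
Trained networks look in a picture, given as the dict that the camera call returned (one of the last four; its "shot" number tells which), for a name from the list of things; names that differ only in an ending like _2 or _b are one class to them, and where a whole thing is asked for, a point or a joint stands for the part that bears it (a point fixed in the world has none). Each returns a list of dicts, best first, with "confidence" (0 to 1); they miss things now and then, are a little off and sometimes report something else, mostly with a low value. They report only what shows in the picture. A call takes as long as a camera call. They do not tell look-alikes from the thing itself.
- finder.regions_of(target, picture): "pixels" (480x640 bool, what is visible of it) and "at" ([row, column] in pixels, amid what is visible of it).
The state is a dict: "time_s": time; "q": joint angles; "qvel": joint speeds; "joint_efforts": joint torques, N m; "tcp_pos": TCP position; "tool_rot": TCP orientation; "contact_force": force on the tool from outside, world axes, zero at the start; "wrist_torque": the same for the moment, N m; "gripper_width": opening from 0.0 (shut) to 1.0 (fully open); "grip_force": force on a finger pad.
Only numpy, scipy, OpenCV 4.12 (cv2) and the standard library are available. Lean on these libraries where they do the work, as an engineer would, in place of code of your own. Each camera call takes 0.05 s, during which the arm holds its last target. There are 200 camera calls.

## Working session

There is one attempt and no reset: what is moved stays moved. The work goes in short steps, Python scripts to look and compute and a shell command to move; the robot and the scene stay as the last step left them, time stands still between calls to the robot, and variables do not carry over. Pictures are saved under pics/ and viewed, at most 10 in all, crops included, and the job is handed in when it is done.

```bash
mkdir -p pics
cat > h.py <<'E'
import numpy as np, cv2
from scipy.spatial.transform import Rotation as R
from plant import r, grab_frame, job, finder
def Tt(s):
    T=np.eye(4); q=np.array(s["tool_rot"]); T[:3,:3]=R.from_quat(q[[1,2,3,0]]).as_matrix(); T[:3,3]=s["tcp_pos"]; return T
def shot(name):
    s=r.state(); f=grab_frame(name)
    f["X"]=np.array(f["extrinsics"]) if name!="wrist" else Tt(s)@np.array(f["mount"])
    return f
def dist(f):
    # r_d = r(1+k1 r^2)
    return np.array([f["k1"],0,0,0,0.])
def p2w(f,uv,z):
    uv=np.array(uv,float).reshape(-1,1,2)
    n=cv2.undistortPoints(uv,np.array(f["K"],float),dist(f)).reshape(-1,2)
    d=np.c_[n,np.ones(len(n))]@f["X"][:3,:3].T; o=f["X"][:3,3]
    return o+d*((z-o[2])/d[:,2])[:,None]
def w2p(f,P):
    X=np.linalg.inv(f["X"]); rv,_=cv2.Rodrigues(X[:3,:3])
    return cv2.projectPoints(np.array(P,float).reshape(-1,1,3),rv,X[:3,3],np.array(f["K"],float),dist(f))[0].reshape(-1,2)
def save(f,n): cv2.imwrite(f"pics/{n}.png",f["img"][:,:,::-1])
E
python3 - <<'E'
from h import *
np.set_printoptions(precision=4,suppress=True)
print(r.state())
for n in ["scene","side"]:
    f=shot(n); save(f,n); print(n,f["X"][:3,3])
    for t in ["fixture","blank_center","jaw","knob","hammer","driver","ornament"]:
        for o in finder.regions_of(t,f)[:4]:
            m=o["pixels"].astype(np.uint8); a=o["at"]
            rect=cv2.minAreaRect(np.argwhere(m)[:,::-1].astype(np.float32))
            zz={"blank_center":.01,"knob":.073,"jaw":.03}.get(t,.012)
            b=p2w(f,cv2.boxPoints(rect),zz)[:,:2]
            print(t,round(o["confidence"],2),a,m.sum(),p2w(f,[a[1],a[0]],zz)[0,:2], np.linalg.norm(b[0]-b[1]).round(4),np.linalg.norm(b[1]-b[2]).round(4))
E
```

```text
{'time_s': 0.0, 'q': array([ 0.9875,  0.4267,  0.0739,  1.6066, -0.0341,  1.1108, -0.0671]), 'qvel': array([ 0.0009, -0.0005, -0.0009, -0.0003, -0.0011, -0.0007,  0.0001]), 'joint_efforts': array([ -0.001 , -93.5838,   3.6665, -45.4202,  -0.049 ,   0.0201,
         0.0002]), 'tcp_pos': array([ 0.2835, -0.6121,  0.2048]), 'tool_rot': array([-0.0006,  0.9766,  0.2152, -0.0002]), 'contact_force': array([ 0.0058,  0.2724, -0.0451]), 'wrist_torque': array([ 0.0148, -0.0443, -0.0559]), 'grip_force': 0.0, 'gripper_width': 0.9997539181155902}
scene [1.3697 0.1766 0.8335]
fixture 0.81 [236.5, 234.4] 4693 [ 0.5101 -0.1316] 0.2585 0.1657
fixture 0.45 [329.1, 357.8] 584 [0.7188 0.1524] 0.0482 0.0619
fixture 0.31 [225.2, 217.3] 341 [ 0.4802 -0.1777] 0.0443 0.0877
blank_center 0.87 [244.0, 383.9] 509 [0.4844 0.1847] 0.0677 0.0535
blank_center 0.5 [249.8, 334.2] 296 [0.5173 0.0835] 0.0358 0.0594
jaw 0.84 [233.5, 251.4] 275 [ 0.5147 -0.092 ] 0.1452 0.0798
knob 0.74 [225.0, 217.1] 334 [ 0.5457 -0.1519] 0.077 0.0431
hammer 0.71 [337.9, 246.2] 2682 [ 0.7679 -0.0429] 0.1107 0.3204
driver 0.72 [314.5, 415.3] 767 [0.6691 0.2547] 0.0319 0.2021
ornament 0.7 [326.2, 355.8] 571 [0.7127 0.1481] 0.0482 0.0619
side [0.1744 0.4277 0.4737]
fixture 0.96 [240.2, 421.0] 6651 [ 0.5083 -0.1017] 0.3231 0.1646
blank_center 0.85 [342.0, 306.2] 1464 [0.4826 0.1755] 0.0759 0.0545
blank_center 0.6 [430.7, 324.0] 3768 [0.3752 0.2469] 0.0875 0.0663
jaw 0.9 [238.8, 421.0] 614 [ 0.4975 -0.084 ] 0.0552 0.0786
knob 0.86 [201.3, 437.9] 754 [ 0.5073 -0.1345] 0.0801 0.0579
hammer 0.67 [201.9, 279.1] 2229 [ 0.7648 -0.0126] 0.3157 0.1528
driver 0.91 [299.4, 178.5] 1479 [0.6683 0.2549] 0.0442 0.2051
ornament 0.64 [254.9, 226.3] 656 [0.7039 0.1468] 0.0596 0.0623
ornament 0.4 [345.0, 304.9] 1459 [0.4788 0.1811] 0.0744 0.054
```

View pics/scene.png

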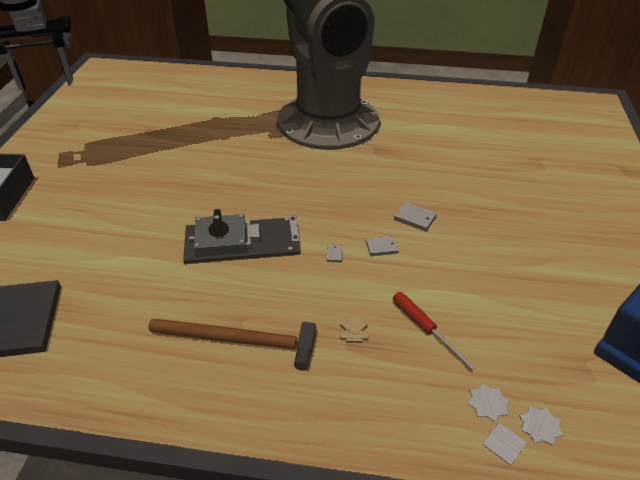

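View pics/side.png

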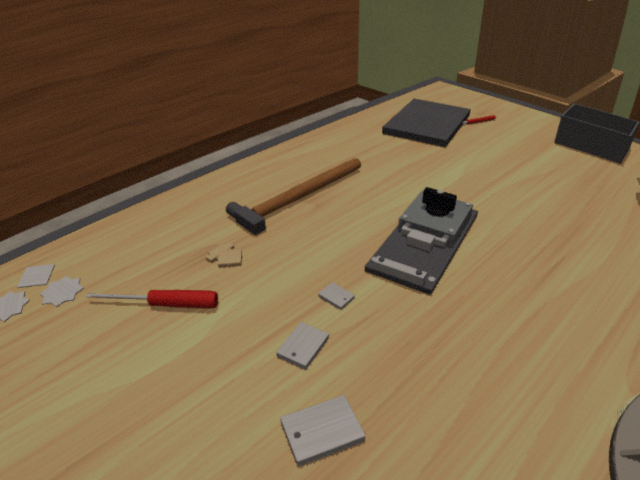

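The scene view shows three blanks: small (334,253), middle (383,245) and large (415,216). The jig is at (242,240), its fence end to the right and the knob at (218,225). In the side view the middle blank is at (303,345). I'll move so the wrist camera looks down on the area.

```bash
python3 -m inch '[[[0,0,-0.162,0,0,-0.03,1],[0,0,-0.162,0,0,-0.03,1],[0,0,-0.162,0,0,-0.03,1],[0,0,-0.162,0,0,-0.03,1],[0,0,-0.162,0,0,-0.02,1],[0,0,-0.162,0,0,-0.02,1],[0,0,-0.162,0,0,0,1]]]'
python3 -m inch '[[[0,0,0,0.053,0.018,0,1],[0,0,0,0.053,0.018,0,1],[0,0,0,0.053,0.018,0,1],[0,0,0,0.053,0.018,0,1],[0,0,0,0.053,0.018,0,1],[0,0,0,0.053,0.018,0,1],[0,0,0,0.053,0.018,0,1],[0,0,0,0.053,0.018,0,1],[0,0,0,0.053,0.018,0,1],[0,0,0,0.053,0.018,0,1],[0,0,0,0.053,0.018,0,1],[0,0,0,0.05,0.018,0,1]]]'
python3 -m inch '[[[0,0,0,0,0,0,1],[0,0,0,0,0,0,1]]]'
python3 - <<'E'
from h import *
np.set_printoptions(precision=4,suppress=True)
f=shot("wrist"); save(f,"w1"); print(f["mount"]); print(f["X"]); print(r.state()["q"])
for t in ["fixture","blank_center","jaw","knob"]:
    for o in finder.regions_of(t,f)[:4]: print(t,round(o["confidence"],2),o["at"],o["pixels"].sum())
E
```

```text
time_s: 1.68
tcp_pos: [0.2839, -0.613, 0.3673]
tool_rot: [0.001, 0.706, 0.708, -0.0]
contact_force: [-0.3, 0.1, 0.0]
gripper_width: 1.001
grip_force: 0.0
time_s: 3.18
tcp_pos: [0.5019, 0.0217, 0.3659]
tool_rot: [0.0, 0.708, 0.706, 0.0]
contact_force: [0.3, -0.6, -1.2]
gripper_width: 1.001
grip_force: 0.0
time_s: 3.42
tcp_pos: [0.5015, 0.0193, 0.3654]
tool_rot: [-0.0, 0.708, 0.706, -0.0]
contact_force: [-0.0, -0.1, -0.3]
gripper_width: 0.999
grip_force: 0.0
[[ 0.0003 -0.9574 -0.2886  0.0849]
 [ 1.      0.0005 -0.0007 -0.0006]
 [ 0.0008 -0.2886  0.9574 -0.1805]
 [ 0.      0.      0.      1.    ]]
[[ 1.     -0.0025 -0.0019  0.5012]
 [-0.0029 -0.9574 -0.2888  0.1043]
 [-0.0011  0.2888 -0.9574  0.5458]
 [ 0.      0.      0.      1.    ]]
[ 0.4742  0.0711 -0.6692  1.7288  0.0455  1.3573 -0.2077]
fixture 0.7 [263.2, 324.6] 8493
blank_center 0.97 [150.7, 332.2] 630
blank_center 0.92 [31.6, 234.4] 2525
blank_center 0.64 [83.0, 307.7] 1400
jaw 0.93 [259.8, 321.4] 597
jaw 0.53 [263.4, 326.8] 8767
knob 0.95 [305.6, 333.8] 737
```

View pics/w1.png

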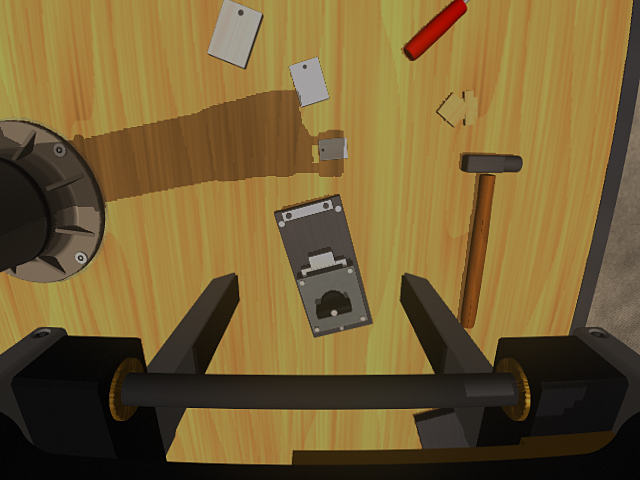

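Run:
```python
from h import *
np.set_printoptions(precision=4,suppress=True)
f=shot("wrist")
def show(name,m,z):
    c=max(cv2.findContours(m.astype(np.uint8),0,2)[0],key=cv2.contourArea).reshape(-1,2)
    P=p2w(f,c,z)[:,:2]*1000
    (cx,cy),(w,h),a=cv2.minAreaRect(P.astype(np.float32)); print(name,(cx,cy),(w,h),a)
for o in finder.regions_of("blank_center",f)[:4]: show("blank %s"%o["at"],o["pixels"],.01)
show("fixture",finder.regions_of("fixture",f)[0]["pixels"],.012)
# bright parts: blank via threshold around (308,83)
img=f["img"].astype(int); 
for (u,v) in [(308,83)]:
    sub=f["img"][v-45:v+45,u-50:u+50]; cv2.imwrite("pics/b1.png",cv2.resize(sub[:,:,::-1],None,fx=5,fy=5,interpolation=2))
cv2.imwrite("pics/j1.png",cv2.resize(f["img"][190:350,240:420,::-1],None,fx=4,fy=3.7,interpolation=2)[:600,:800])
o=finder.regions_of("knob",f)[0]["pixels"];show("knob",o,.073)
```

```text
blank [150.3, 332.4] (521.3289184570312, 84.9880142211914) (42.61005401611328, 31.78141212463379) 4.867897987365723
blank [32.7, 238.7] (379.8564758300781, 247.5762939453125) (82.49772644042969, 63.97229766845703) 67.58718872070312
fixture (510.71173095703125, -114.86489868164062) (112.29356384277344, 240.9863739013672) 15.292401313781738
knob (519.4300537109375, -146.68406677246094) (58.387752532958984, 43.88166046142578) 15.507731437683105
```

The middle blank is at about (309,83), with corners near (290,63), (317,57), (329,97) and (301,106). The jig's plate corners are near (275,211), (339,195), (371,323) and (316,336), so it is turned about +15°. Next I'll refine both with segmentation.

```bash
cat > fit.py <<'E'
from h import *
from scipy.optimize import minimize
def box(cx,cy,a,w,h,z):
    c,s=np.cos(a),np.sin(a); L=np.array([[-w,-h],[w,-h],[w,h],[-w,h]])/2
    return np.c_[L@np.array([[c,s],[-s,c]])+[cx,cy],np.full(4,z)]
def fitmask(f,m,x0,boxes,S=4):
    """boxes: list of (ox,oy,w,h,z) in part frame; union of convex hull prisms via top and bottom"""
    ys,xs=np.where(m); x1,x2,y1,y2=xs.min()-25,xs.max()+25,max(ys.min()-25,0),ys.max()+25
    M=cv2.resize(m[y1:y2,x1:x2].astype(np.float32),None,fx=S,fy=S,interpolation=1)
    def cost(p):
        A=np.zeros_like(M)
        c,s=np.cos(p[2]),np.sin(p[2])
        for ox,oy,w,h,z0,z1 in boxes:
            cx,cy=p[0]+c*ox-s*oy,p[1]+s*ox+c*oy
            P=np.r_[box(cx,cy,p[2],w,h,z0),box(cx,cy,p[2],w,h,z1)]
            q=cv2.convexHull((((w2p(f,P)-[x1,y1]+.5)*S-.5)*16).round().astype(np.int32).reshape(-1,1,2))
            cv2.fillConvexPoly(A,q,1.,shift=4)
        return np.abs(A-M).sum()/S/S
    sim=np.array([[0,0,0],[.006,0,0],[0,.006,0],[0,0,.06]])+x0
    o=minimize(cost,x0,method="Nelder-Mead",options=dict(initial_simplex=sim,xatol=1e-5,fatol=.1))
    return o.x,o.fun,m.sum()
def graymask(f,u,v,R_,smax=60,vmin=110):
    h=cv2.cvtColor(f["img"],cv2.COLOR_RGB2HSV); g=((h[:,:,1]<smax)&(h[:,:,2]>vmin)).astype(np.uint8)
    roi=np.zeros_like(g); cv2.circle(roi,(u,v),R_,1,-1); g&=roi
    g=cv2.morphologyEx(g,cv2.MORPH_CLOSE,np.ones((5,5)))
    n,l=cv2.connectedComponents(g); return l==l[v,u]
BL=[(0,0,.044,.060,0,.01)]
JIG=[(0,0,.110,.240,0,.012),(0,-.043,.096,.104,.012,.037)]
E
python3 - <<'E'
from fit import *
np.set_printoptions(precision=4,suppress=True)
f=shot("wrist")
m=graymask(f,309,83,32); print("blank W",fitmask(f,m,[.485,.178,.27],BL))
h=cv2.cvtColor(f["img"],cv2.COLOR_RGB2HSV); print(h[75:92:4,290:330:5,1:].tolist()[2])
mf=finder.regions_of("fixture",f)[0]["pixels"]; mf=cv2.morphologyEx(mf.astype(np.uint8),cv2.MORPH_CLOSE,np.ones((9,9)))>0
print("jig W",fitmask(f,mf,[.51,-.115,.267],JIG))
g=shot("side"); m=graymask(g,303,345,45); print("blank S",fitmask(g,m,[.485,.178,.27],BL))
mf=finder.regions_of("fixture",g)[0]["pixels"]; mf=cv2.morphologyEx(mf.astype(np.uint8),cv2.MORPH_CLOSE,np.ones((9,9)))>0
print("jig S",fitmask(g,mf,[.51,-.115,.267],JIG+[(0,-.045,.05,.03,.037,.073)]))
E
```

```text
blank W (array([0.4853, 0.1817, 0.3002]), np.float64(77.21875), np.int64(1272))
[[136, 165], [3, 167], [5, 164], [5, 164], [5, 164], [5, 163], [5, 164], [174, 91]]
jig W (array([ 0.5109, -0.1168,  0.2698]), np.float64(182.580078125), np.int64(8583))
blank S (array([0.49  , 0.1752, 0.3036]), np.float64(283.099609375), np.int64(1189))
jig S (array([ 0.5112, -0.1198,  0.2607]), np.float64(299.09765625), np.int64(6717))
```

View pics/j1.png

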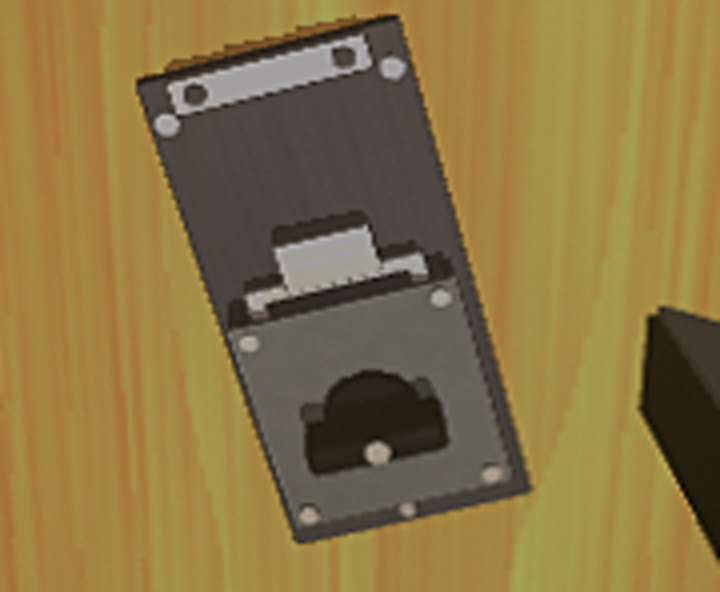

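Jig: (0.511, -0.117), yaw 0.268. Blank: (0.485, 0.181), yaw 0.30. I'll move over the blank and look from closer.

```bash
python3 -m inch '[[[0,0,-0.15,0,0,0,1],[0,0,-0.15,0,0,0,1],[0,0,0,0.032,0.0064,0.047,1],[0,0,0,0.032,0.0064,0.047,1],[0,0,0,0.032,0.0064,0.047,1],[0,0,0,0.032,0.0064,0.047,1],[0,0,0,0.032,0.0064,0.047,1],[0,0,0,0,0,0,1],[0,0,0,0,0,0,1]]]'
cat > tgt.py <<'E'
from h import *
def to(x,y,z,yaw):  # yaw: angle of tool y in world
    T=Tt(r.state()); cur=np.arctan2(T[1,1],T[0,1]); G=np.eye(4)
    c,s=np.cos(yaw),np.sin(yaw)
    G[:3,:3]=np.array([[-s,c,0],[c,s,0],[0,0,-1]]); d=np.array([x,y,z])-T[:3,3]
    print("turn(tool)",R.from_matrix(T[:3,:3].T@G[:3,:3]).as_rotvec().round(4),"shift before turn",(T[:3,:3].T@d).round(4),"after turn",(G[:3,:3].T@d).round(4))
E
python3 - <<'E'
from fit import *; from tgt import to
np.set_printoptions(precision=4,suppress=True)
f=shot("wrist"); save(f,"w2")
c=w2p(f,[.486,.181,.01])[0].round().astype(int); print(c)
m=graymask(f,c[0],c[1],110); x=fitmask(f,m,[.485,.181,.3],BL); print(x)
x=x[0]; to(x[0],x[1],.003,x[2])
E
```

```text
time_s: 5.2
tcp_pos: [0.4857, 0.1822, 0.1309]
tool_rot: [-0.0, 0.595, 0.804, 0.0]
contact_force: [-0.0, -1.2, 0.9]
gripper_width: 1.0
grip_force: 0.0
[320 233]
(array([0.4855, 0.1815, 0.2779]), np.float64(1361.623046875), np.int64(1685))
turn(tool) [0.0012 0.0002 0.0182] shift before turn [-0.     -0.0009  0.1284] after turn [-0.0001 -0.0008  0.1284]
```

View pics/w2.png

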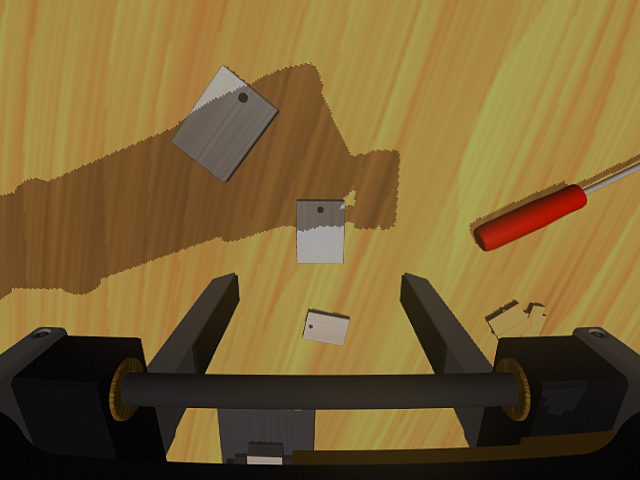

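The blank spans columns 297–344 and rows 199–263, aligned with the tool and half in shadow. I'll refit with a lower brightness threshold.

Run:
```python
from fit import *; from tgt import to
np.set_printoptions(precision=4,suppress=True)
f=shot("wrist")
m=graymask(f,320,233,60,80,50); x=fitmask(f,m,[.485,.181,.3],BL); print(x)
x=x[0]; to(x[0],x[1],.003,x[2])
```

```text
(array([0.486 , 0.1803, 0.2841]), np.float64(111.33984375), np.int64(2998))
turn(tool) [0.0017 0.0005 0.0115] shift before turn [-0.0011 -0.001   0.1287] after turn [-0.0011 -0.0007  0.1287]
```

```bash
python3 -m inch '[[[0,0,0.0115,-0.001,-0.0007,0.04,1],[0,0,0,0,0,0.04,1],[0,0,0,0,0,0.03,1],[0,0,0,0,0,0.0185,1],[0,0,0,0,0,0,1],[0,0,0,0,0,0,0.3],[0,0,0,0,0,0,0.3],[0,0,0,0,0,0,0.3],[0,0,0,0,0,0,0.3],[0,0,0,0,0,0,0.3],[0,0,0,0,0,0,0.3]]]' 25
```

```text
time_s: 6.68
tcp_pos: [0.4851, 0.1811, 0.0021]
tool_rot: [0.0, 0.599, 0.8, 0.0]
contact_force: [0.6, -0.5, 2.1]
gripper_width: 0.462
grip_force: 25.0
```

```bash
python3 -m inch '[[[0,0,0,0,0,-0.03,0.3],[0,0,0,0,0,-0.05,0.3],[0,0,0,0,0,-0.04,0.3],[0,0,0,-0.042,-0.0085,-0.015,0.3],[0,0,0,-0.042,-0.0085,-0.015,0.3],[0,0,0,-0.042,-0.0085,-0.015,0.3],[0,0,0,-0.042,-0.0085,-0.015,0.3],[0,0,0,-0.042,-0.0085,-0.015,0.3],[0,0,0,-0.042,-0.0085,-0.015,0.3],[0,0,0.02,-0.042,-0.0085,-0.01,0.3],[0,0,0,0,0,0,0.3],[0,0,0,0,0,0,0.3]]]'
python3 - <<'E'
from fit import *
np.set_printoptions(precision=4,suppress=True)
f=shot("wrist")
# overlay plate/fence/jaw model
p=[.511,-.117,.268]
im=f["img"].copy()
def tr(x,y,z): c,s=np.cos(p[2]),np.sin(p[2]); return [p[0]+c*x-s*y,p[1]+s*x+c*y,z]
def pl(L,col):
    q=w2p(f,[tr(*a) for a in L]); cv2.polylines(im,[(q*16).round().astype(np.int32)],True,col,1,16,4)
pl([(-.055,-.12,.012),(.055,-.12,.012),(.055,.12,.012),(-.055,.12,.012)],(255,0,0))
pl([(-.04,.105,.028),(.04,.105,.028),(.04,.12,.028),(-.04,.12,.028)],(0,255,0))
pl([(-.02,.02,.03),(.02,.02,.03),(.02,.038,.03),(-.02,.038,.03)],(0,255,255))
f["img"]=im; im=cv2.resize(im[60:360,140:500],None,fx=2,fy=2); cv2.imwrite("pics/w3.png",im[:600,:720,::-1])
E
```

```text
time_s: 8.18
tcp_pos: [0.5104, -0.1171, 0.2216]
tool_rot: [-0.0, 0.607, 0.795, 0.0]
contact_force: [0.6, 1.1, -2.5]
gripper_width: 0.467
grip_force: 25.0
```

View pics/w3.png

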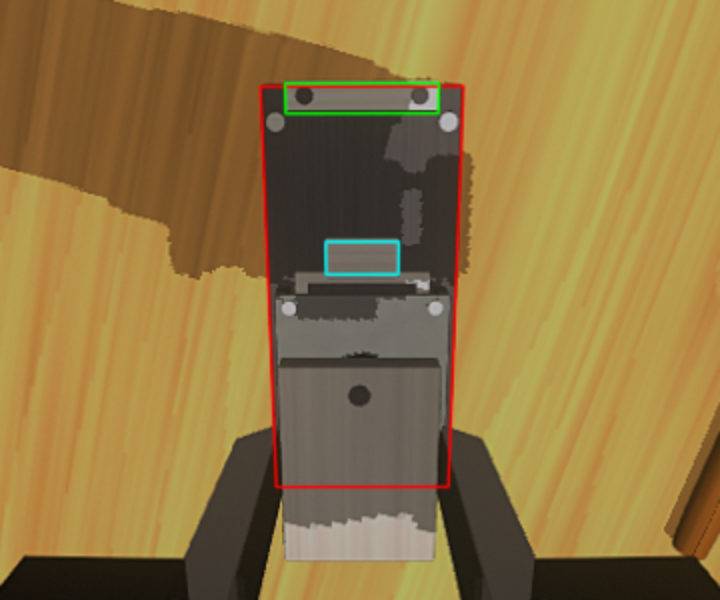

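The model outlines sit on the jig to within about 1 px. The blank is held square, its top face from crop row 366 to 560. Next I'll measure its offset in the hand.

Run:
```python
from fit import *; from tgt import to
np.set_printoptions(precision=4,suppress=True)
f=shot("wrist"); s=r.state(); T=Tt(s); z=T[2,3]+.008
q=np.array([[279,366],[440,366],[435,560],[285,560]])/2+[140,60]-.25
P=p2w(f,q,z); L=(P-T[:3,3])@T[:3,:3]; print(L)
o=L.mean(0)[:2]; e=L[1]-L[0]; print("offset",o,np.linalg.norm(L[1]-L[2]),np.linalg.norm(e),np.arctan2(-e[0],e[1]))
yaw=.268; J=np.array([.511,-.117]); d=np.array([-np.sin(yaw),np.cos(yaw)])
S=J+.0715*d; t=S-o[0]*d
to(t[0],t[1],.016,yaw)
```

```text
[[ 0.03   -0.0221 -0.008 ]
 [ 0.03    0.0209 -0.008 ]
 [-0.0298  0.0216 -0.008 ]
 [-0.0298 -0.0225 -0.008 ]]
offset [ 0.0001 -0.0005] 0.059810879820195055 0.04293103634446343 -0.00026318766455795994
turn(tool) [-0.0004 -0.0005 -0.0008] shift before turn [0.0708 0.0004 0.2057] after turn [0.0709 0.0004 0.2057]
```

```bash
python3 -m inch '[[[0,0,0,0.0355,0.0002,0.02,0.3],[0,0,0,0.0354,0.0002,0.02,0.3],[0,0,0,0,0,0.05,0.3],[0,0,0,0,0,0.05,0.3],[0,0,0,0,0,0.03,0.3],[0,0,0,0,0,0,0.3],[0,0,0,0,0,0,0.3]]]'
python3 - <<'E'
from tgt import to
to(.4920,-.0481,.0145,.268)
E
```

```text
time_s: 9.15
tcp_pos: [0.4932, -0.0486, 0.0531]
tool_rot: [0.0, 0.607, 0.795, 0.0]
contact_force: [-0.1, -0.8, -2.1]
gripper_width: 0.464
grip_force: 25.0
turn(tool) [ 0.0011  0.0002 -0.0015] shift before turn [ 0.0008 -0.001   0.0386] after turn [ 0.0008 -0.001   0.0386]
```

```bash
python3 -m inch '[[[0,0,0,0.0004,-0.0007,0.01,0.3],[0,0,0,0,0,0.01,0.3],[0,0,0,0,0,0.008,0.3],[0,0,0,0,0,0.006,0.3],[0,0,0,0,0,0.003,0.3],[0,0,0,0,0,0.001,0.3],[0,0,0,0,0,0,0.3]]]'
```

```text
time_s: 10.02
tcp_pos: [0.4918, -0.049, 0.0141]
tool_rot: [0.0, 0.607, 0.794, 0.0]
contact_force: [-0.7, -0.2, -2.6]
gripper_width: 0.466
grip_force: 25.0
```

```bash
python3 -m inch '[[[0,0,0,0,0,0,0.5],[0,0,0,0,0,0,0.6],[0,0,0,0,0,0,0.7],[0,0,0,0,0,0,0.7],[0,0,0,0,0,-0.02,0.7],[0,0,0,0,0,-0.05,0.7],[0,0,0,-0.05,0,-0.03,0.7],[0,0,0,-0.05,0,-0.03,0.7],[0,0,0,0,0,0,0.7],[0,0,0,0,0,0,0.7]]]'
python3 - <<'E'
from fit import *; from tgt import to
np.set_printoptions(precision=4,suppress=True)
f=shot("wrist"); p=[.511,-.117,.268]; im=f["img"].copy()
print(r.state()["q"])
def tr(x,y,z): c,s=np.cos(p[2]),np.sin(p[2]); return [p[0]+c*x-s*y,p[1]+s*x+c*y,z]
for h,y0 in((.022,.0715),):
    q=w2p(f,[tr(-.022,y0-.03,h),tr(.022,y0-.03,h),tr(.022,y0+.03,h),tr(-.022,y0+.03,h)]); cv2.polylines(im,[(q*16).round().astype(np.int32)],True,(255,0,0),1,16,4)
cv2.imwrite("pics/w4.png",cv2.resize(im[60:400,140:500,::-1],None,fx=1.7,fy=1.7))
g=shot("scene")
def show(f,m,z):
    c=max(cv2.findContours(m.astype(np.uint8),0,2)[0],key=cv2.contourArea).reshape(-1,2)
    return cv2.minAreaRect((p2w(f,c,z)[:,:2]*1000).astype(np.float32))
print([show(f,o["pixels"],.073) for o in finder.regions_of("knob",f)[:1]])
to(*tr(0,-.045,.13),.268+np.pi/2)
E
```

```text
time_s: 11.28
tcp_pos: [0.5176, -0.1452, 0.1437]
tool_rot: [-0.0, 0.607, 0.794, 0.0]
contact_force: [0.0, 1.1, -0.3]
gripper_width: 0.699
grip_force: 0.0
[ 0.6987  0.3385 -0.6524  1.944   0.2516  0.9411  0.1902]
[((519.7504272460938, -148.9327850341797), (54.982852935791016, 37.4013786315918), 15.234453201293945)]
turn(tool) [-0.0001 -0.0013 -1.5716] shift before turn [-0.017   0.001   0.0134] after turn [-0.001  -0.0169  0.0134]
```

View pics/w4.png

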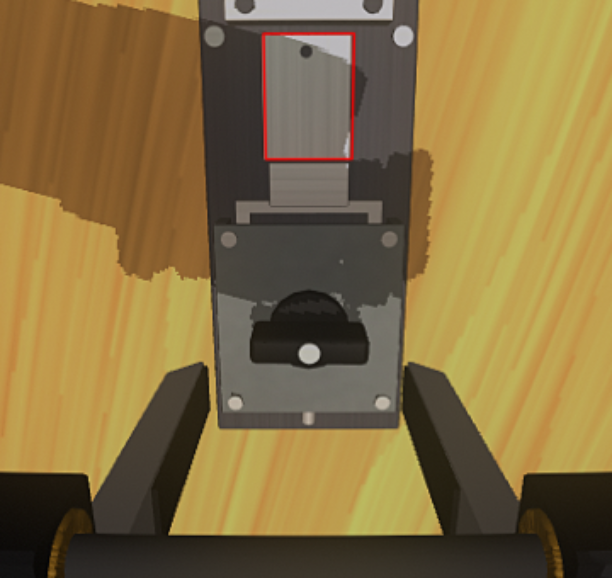

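The blank lies square in the middle of the gap and the bar is along the jig's x. Now I'll turn the gripper and come down over the knob.

```bash
python3 -m inch '[[[0,0,-0.175,0,0,0,0.7],[0,0,-0.175,0,0,0,0.7],[0,0,-0.175,0,0,0,0.7],[0,0,-0.175,0,0,0,0.7],[0,0,-0.175,0,0,0,0.7],[0,0,-0.175,0,0,0,0.7],[0,0,-0.175,0,0,0,0.7],[0,0,-0.175,0,0,0,0.7],[0,0,-0.17,0,0,0,0.7],[0,0,0,-0.001,-0.017,0.02,0.7],[0,0,0,0,0,0,0.7],[0,0,0,0,0,0,0.7]]]'
python3 - <<'E'
from h import *; from tgt import to
print(r.state()["q"].round(3)); c,s=np.cos(.268),np.sin(.268)
to(.511+s*.045,-.117-c*.045,.049,.268+np.pi/2)
f=shot("wrist"); cv2.imwrite("pics/w5.png",f["img"][100:440,100:540,::-1])
E
```

```text
time_s: 12.92
tcp_pos: [0.5233, -0.1605, 0.1242]
tool_rot: [-0.0, -0.132, 0.991, 0.0]
contact_force: [0.3, 0.8, -0.3]
gripper_width: 0.7
grip_force: 0.0
[ 0.939  0.471 -0.952  1.928  0.46   0.979  1.609]
turn(tool) [ 0.0007 -0.     -0.0024] shift before turn [0.0004 0.0001 0.0752] after turn [0.0004 0.0002 0.0752]
```

View pics/w5.png

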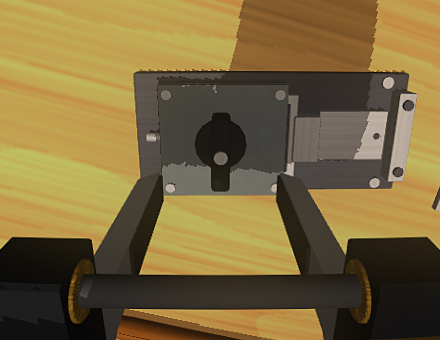

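The knob at (220,150) is centred between the fingers, bar in line with the pads. Descending and gripping.

```bash
python3 -m inch '[[[0,0,0,0,0,0.03,0.7],[0,0,0,0,0,0.03,0.7],[0,0,0,0,0,0.015,0.7],[0,0,0,0,0,0,0.4],[0,0,0,0,0,0,0.2],[0,0,0,0,0,0,0.05],[0,0,0,0,0,0,0.05],[0,0,0,0,0,0,0.05],[0,0,0,0,0,0,0.05],[0,0,0,0,0,0,0.05]]]' 25
cat > chk.py <<'E'
from h import *
import sys
s=r.state(); T=Tt(s); yaw=np.arctan2(T[1,1],T[0,1])-np.pi/2-.268
print("knob %.3f tq %s F %s w %.4f q7 %.2f"%(yaw,np.round(s["wrist_torque"],3),np.round(s["contact_force"],1),s["gripper_width"],s["q"][6]),flush=True)
E
python3 chk.py; python3 -m inch '[[[0,0,0.06,0,0,0,0.05],[0,0,0,0,0,0,0.05],[0,0,0,0,0,0,0.05]]]' >/dev/null; python3 chk.py;  python3 -m inch '[[[0,0,0.05,0,0,0,0.05],[0,0,0,0,0,0,0.05],[0,0,0,0,0,0,0.05]]]' >/dev/null; python3 chk.py
```

```text
time_s: 14.22
tcp_pos: [0.523, -0.1599, 0.0492]
tool_rot: [-0.0, -0.132, 0.991, 0.001]
contact_force: [-4.8, 8.8, 6.8]
gripper_width: 0.147
grip_force: 25.0
knob -0.002 tq [ 2.252  1.051 -0.13 ] F [-4.8  8.8  6.8] w 0.1465 q7 1.52
knob -0.062 tq [2.23  1.062 0.031] F [-6.   8.6  7.5] w 0.1451 q7 1.47
knob -0.112 tq [ 2.255  1.09  -0.124] F [-5.7  8.9  7.9] w 0.1454 q7 1.42
```

```bash
python3 -m inch '[[[0,0,0,0,0.0005,-0.0005,0.05],[0,0,0,0,0,0,0.05]]]' >/dev/null; python3 chk.py; for i in 1; do python3 -m inch '[[[0,0,0.04,0,0,0,0.05]]]' >/dev/null; python3 chk.py; done; python3 -m inch '[[[0,0,0,0,0,0,0.05]]]' >/dev/null; python3 chk.py; python3 -m inch '[[[0,0,0,0,0,0,0.05]]]' >/dev/null; python3 chk.py
```

```text
knob -0.112 tq [ 1.625  0.085 -0.016] F [-1.1  6.5 -3. ] w 0.1458 q7 1.42
knob -0.153 tq [1.651 0.127 0.212] F [-0.8  6.7 -1.2] w 0.1441 q7 1.39
knob -0.153 tq [1.662 0.081 0.02 ] F [-1.2  6.9 -1.8] w 0.1479 q7 1.39
knob -0.152 tq [1.645 0.037 0.014] F [-0.6  6.5 -2.4] w 0.1488 q7 1.39
```

```bash
python3 -m inch '[[[0,0,0,0,0.0005,0,0.05],[0,0,0,0,0,0,0.05]]]' >/dev/null; python3 chk.py; python3 -m inch '[[[0,0,0.03,0,0,0,0.05]]]' >/dev/null; python3 chk.py; python3 -m inch '[[[0,0,0.03,0,0,0,0.05]]]' >/dev/null; python3 chk.py; python3 -m inch '[[[0,0,0.03,0,0,0,0.05]]]' >/dev/null; python3 chk.py
```

```text
knob -0.153 tq [1.536 0.037 0.027] F [-1.   4.8 -4.7] w 0.1474 q7 1.39
knob -0.183 tq [ 1.579 -0.021  0.191] F [-0.3  6.6 -4.1] w 0.1486 q7 1.36
knob -0.214 tq [ 1.582 -0.023  0.144] F [-1.6  7.  -4.3] w 0.1473 q7 1.33
knob -0.243 tq [1.522 0.009 0.254] F [-0.6  6.3 -4.2] w 0.1447 q7 1.31
```

```bash
echo 'sys.exit(0 if .06<s["wrist_torque"][2]<.36 else 1)' >> chk.py
python3 -m inch '[[[0,0,0.03,0,0,0,0.05]]]' >/dev/null; python3 chk.py && python3 -m inch '[[[0,0,0.03,0,0,0,0.05]]]' >/dev/null && python3 chk.py && python3 -m inch '[[[0,0,0.03,0,0,0,0.05]]]' >/dev/null && python3 chk.py && python3 -m inch '[[[0,0,0.03,0,0,0,0.05]]]' >/dev/null && python3 chk.py && python3 -m inch '[[[0,0,0.03,0,0,0,0.05]]]' >/dev/null && python3 chk.py && python3 -m inch '[[[0,0,0.03,0,0,0,0.05]]]' >/dev/null && python3 chk.py && python3 -m inch '[[[0,0,0.03,0,0,0,0.05]]]' >/dev/null && python3 chk.py
```

```text
knob -0.273 tq [ 1.537 -0.004  0.152] F [-0.7  5.5 -3.5] w 0.1472 q7 1.28
knob -0.304 tq [1.576 0.05  0.131] F [-1.2  6.  -3.8] w 0.1483 q7 1.26
knob -0.334 tq [ 1.606 -0.046  0.168] F [-1.1  5.6 -4.1] w 0.1492 q7 1.23
knob -0.364 tq [ 1.685 -0.041  0.087] F [ 0.6  6.8 -4.9] w 0.1464 q7 1.20
knob -0.394 tq [ 1.628 -0.061  0.145] F [-0.9  7.2 -4.7] w 0.1487 q7 1.18
knob -0.423 tq [ 1.637 -0.005  0.113] F [-0.4  6.3 -3.8] w 0.1459 q7 1.15
knob -0.454 tq [1.688 0.029 0.132] F [-1.2  6.6 -4.3] w 0.1495 q7 1.13
```

```bash
python3 -m inch '[[[0,0,0.03,0,0,0,0.05]]]' >/dev/null; python3 chk.py && python3 -m inch '[[[0,0,0.03,0,0,0,0.05]]]' >/dev/null && python3 chk.py && python3 -m inch '[[[0,0,0.03,0,0,0,0.05]]]' >/dev/null && python3 chk.py && python3 -m inch '[[[0,0,0.03,0,0,0,0.05]]]' >/dev/null && python3 chk.py && python3 -m inch '[[[0,0,0.03,0,0,0,0.05]]]' >/dev/null && python3 chk.py && python3 -m inch '[[[0,0,0.03,0,0,0,0.05]]]' >/dev/null && python3 chk.py && python3 -m inch '[[[0,0,0.03,0,0,0,0.05]]]' >/dev/null && python3 chk.py && python3 -m inch '[[[0,0,0.03,0,0,0,0.05]]]' >/dev/null && python3 chk.py && python3 -m inch '[[[0,0,0.03,0,0,0,0.05]]]' >/dev/null && python3 chk.py
```

```text
knob -0.484 tq [ 1.695 -0.04   0.129] F [-1.2  6.9 -4.1] w 0.1479 q7 1.10
knob -0.514 tq [ 1.719e+00  1.000e-03 -6.100e-02] F [-0.7  7.  -5. ] w 0.1498 q7 1.07
```

Torque dropped to about zero or below, which may be the snap. I'll hold, re-read and check the jaw with the cameras.

```bash
python3 -m inch '[[[0,0,0,0,0,0,0.05],[0,0,0,0,0,0,0.05]]]' >/dev/null; python3 chk.py
python3 - <<'E'
from h import *
f=shot("scene"); g=shot("side")
a=cv2.imread("pics/scene.png")[190:280,170:320]; b=f["img"][190:280,170:320,::-1]
c=cv2.imread("pics/side.png")[180:300,360:490]; d=g["img"][180:300,360:490,::-1]
k=lambda x:cv2.resize(x,(390,295),interpolation=2)
cv2.imwrite("pics/cmp.png",np.vstack([np.hstack([k(a),k(b)]),np.hstack([k(c),k(d)])]))
E
```

```text
knob -0.513 tq [ 1.67  -0.03  -0.078] F [-1.5  7.7 -3.7] w 0.1477 q7 1.08
```

View pics/cmp.png

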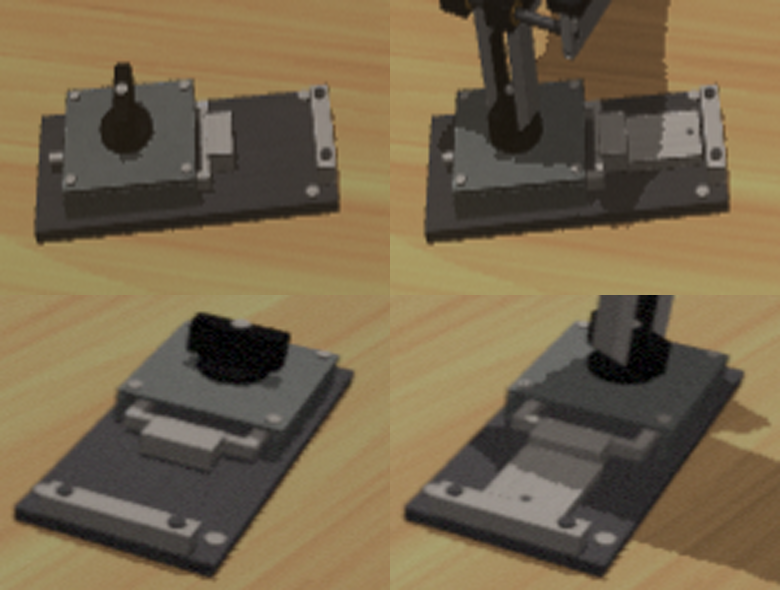

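The jaw and tail pin look unmoved so far, but the cam now pulls clockwise, so this is the start of the drop. I'll continue in small steps.

```bash
python3 -m inch '[[[0,0,0.02,0,0,0,0.05],[0,0,0,0,0,0,0.05]]]' >/dev/null; python3 chk.py;  python3 -m inch '[[[0,0,0.02,0,0,0,0.05],[0,0,0,0,0,0,0.05]]]' >/dev/null; python3 chk.py
python3 - <<'E'
from h import *
f=shot("scene"); o=cv2.imread("pics/scene.png")[:,:,::-1]
# fine row profile along jig-y in the scene view through the tail pin and the blank/fence gap
def prof(im,A,B,n):
    P=np.linspace(A,B,n); q=w2p(f,P).astype(np.float32); return cv2.remap(cv2.cvtColor(im,cv2.COLOR_RGB2GRAY),q[:,0].copy(),q[:,1].copy(),1).ravel()
def tr(x,y,z,p=(.511,-.117,.268)): c,s=np.cos(p[2]),np.sin(p[2]); return [p[0]+c*x-s*y,p[1]+s*x+c*y,z]
for im in(o,f["img"]):
    print("pin",prof(im,tr(0,-.12,.02),tr(0,-.085,.02),19)); print("fence gap",prof(im,tr(.012,.09,.022),tr(.012,.112,.022),23)); 
    print("yoke",prof(im,tr(.028,.0,.028),tr(.028,.04,.028),21))
E
```

```text
knob -0.533 tq [ 1.7    0.051 -0.109] F [-0.9  7.1 -3.9] w 0.1477 q7 1.06
knob -0.553 tq [ 1.633 -0.025 -0.138] F [-0.6  6.4 -5.8] w 0.1480 q7 1.04
pin [128 106  57  58  59  61  78  81  81  82  84  81  82  88  88  88  87  87
  88]
fence gap [ 59  59  59  59  59  58  58  59  59  60  60  59  58  58  61  75  89 115
 139 138 137 136 136]
yoke [129 127 114  91  61  44  61 103 136 121  86  55  58  59  57  57  56  58
  60  56  45]
pin [137 113  60  61  62  61  62  62  64  79  86  83  86  93  93  94  94  92
  92]
fence gap [146 147 146 146 146 146 146 146 146 147 147 147 145 138 128 110  95 124
 150 148 147 146 146]
yoke [100  83  75  60  47  42  43  42  42  59 100 123  78  68  58  58  57  57
  57  57  57]
```

The yoke has moved about +5.5 mm, so the jaw is dropping. A little further to seat it, with a check at each step.

```bash
cat > jw.py <<'E'
from h import *
from numpy import arange
f=shot("scene"); g=cv2.cvtColor(f["img"],cv2.COLOR_RGB2GRAY)
def prof(A,B,n):
    q=w2p(f,np.linspace(A,B,n)).astype(np.float32); return cv2.remap(g,q[:,0].copy(),q[:,1].copy(),1).ravel()
def tr(x,y,z,p=(.511,-.117,.268)): c,s=np.cos(p[2]),np.sin(p[2]); return [p[0]+c*x-s*y,p[1]+s*x+c*y,z]
print("yoke",prof(tr(.028,.0,.028),tr(.028,.04,.028),21),"pin",prof(tr(0,-.12,.02),tr(0,-.085,.02),19),"gap",prof(tr(.012,.1,.022),tr(.012,.112,.022),13))
E
python3 -m inch '[[[0,0,0.02,0,0,0,0.05],[0,0,0,0,0,0,0.05]]]' >/dev/null; python3 chk.py; python3 jw.py; python3 -m inch '[[[0,0,0.02,0,0,0,0.05],[0,0,0,0,0,0,0.05]]]' >/dev/null; python3 chk.py; python3 jw.py
```

```text
knob -0.573 tq [ 1.631 -0.08  -0.087] F [-0.6  6.1 -3.8] w 0.1477 q7 1.02
yoke [ 84  81  74  61  47  41  42  41  42  56  95 119  80  69  59  57  57  57
  58  57  58] pin [138 114  61  61  61  61  62  62  64  78  86  83  87  94  94  94  94  94
  93] gap [147 147 145 138 129 111  97 124 149 148 147 146 145]
knob -0.593 tq [ 1.649 -0.158  0.039] F [-1.1  6.4 -4.7] w 0.1469 q7 1.01
yoke [ 81  81  74  60  46  41  43  44  46  59  95 118  80  69  56  57  57  57
  57  57  58] pin [138 113  61  63  61  61  62  62  64  78  86  83  86  94  94  93  93  94
  93] gap [147 147 144 137 127 110  96 123 149 148 148 147 146]
```

The jaw has stopped moving over the last 0.04 rad and torque is about 0, so the cam is in its free play. I'll release, back off and verify from above.

```bash
python3 -m inch '[[[0,0,0,0,0,0,0.2],[0,0,0,0,0,0,0.4],[0,0,0,0,0,0,0.6],[0,0,0,0,0,0,0.7],[0,0,0,0,0,-0.03,0.7],[0,0,0,0,0,-0.05,0.7],[0,0,0,0,0,-0.05,0.7],[0,0,0,-0.03,0.04,0,0.7],[0,0,0,-0.01,0.02,0,0.7],[0,0,0,0,0,0,0.7],[0,0,0,0,0,0,0.7]]]'
python3 - <<'E'
from fit import *
f=shot("wrist"); im=f["img"].copy()
def tr(x,y,z,p=(.511,-.117,.268)): c,s=np.cos(p[2]),np.sin(p[2]); return [p[0]+c*x-s*y,p[1]+s*x+c*y,z]
for h,y0,y1,w,c in((.022,.045,.105,.022,(255,0,0)),(.03,.027,.045,.02,(0,255,255)),(.028,.105,.119,.04,(0,255,0))):
    q=w2p(f,[tr(-w,y0,h),tr(w,y0,h),tr(w,y1,h),tr(-w,y1,h)]); cv2.polylines(im,[(q*16).round().astype(np.int32)],True,c,1,16,4)
c=w2p(f,tr(0,.06,.022))[0].astype(int); print(c)
y0=max(c[1]-100,0); x0=max(c[0]-130,0); a=im[y0:y0+200,x0:x0+260,::-1]; b=f["img"][y0:y0+200,x0:x0+260,::-1]
cv2.imwrite("pics/w6.png",cv2.resize(np.vstack([a[50:150],b[50:150]]),None,fx=3,fy=3,interpolation=2))
E
```

```text
time_s: 20.23
tcp_pos: [0.5798, -0.1171, 0.1792]
tool_rot: [-0.0, 0.162, 0.987, -0.0]
contact_force: [-1.1, 0.2, -0.6]
gripper_width: 0.702
grip_force: 0.0
[348 121]
```

View pics/w6.png

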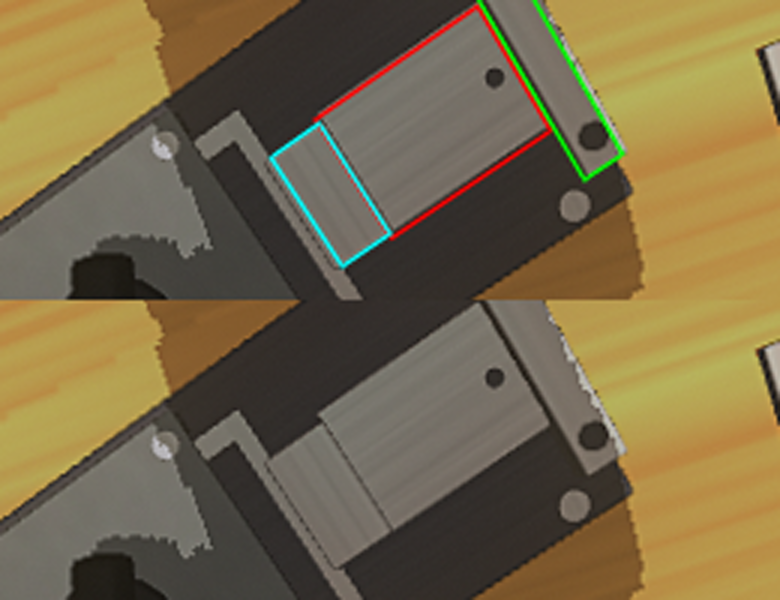

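The jaw, the blank and the fence match the clamped model (jaw about +7 mm, blank against the fence). The gripper is clear, so I'm handing in.

```bash
python3 -c "
from plant import job; print(job.finish_job())"
```

```text
the job is handed in; nothing more can be done
None
```

The middle blank lies clamped flat against the fence: I felt the jaw drop about 0.5 rad clockwise, stopped in the free play, let go with the gripper clear and the other items untouched, and handed the job in at about 20 s; no verdict came back.

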